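# Roll the gasket onto a loudspeaker rim with an even push

### The job

Seat the new gasket on the big loudspeaker: with your fingers on the black sprung push pad, push the rim roller along the curved rim from its resting place, over the top and down to the end stop. From the first upright pin to the second keep the push between 3 and 6 N without a break (pad pressed in 20 to 40 mm: first ring on the rod hidden, second still showing), and never bottom the spring; at the end stop keep the same push for 3 seconds, then let go and move clear, leaving the roller at the stop and the glue bottle and wire spool where they stood.

Things in the scene. Friction and masses are not known exactly. Their poses are not given: they have to be found in the camera images.
- roller_arm (a joint): Swing angle (rad) of the rim roller's arm about the loudspeaker's spindle. 0: arm points up the slope along the loudspeaker's -x, towards the robot. Positive turns the arm about the tilted spindle (counter-clockwise from above): roller goes from the robot's left to its right. Rests at -0.35 (start stop), ends at +1.10 (end stop); first pin -0.20, second pin +0.95.
- push_pad (a joint): How far the sprung push pad is pressed in (m), 0 free to 0.070 bottomed. Spring 150 N/m, no preload: 0.020 is 3 N, 0.040 is 6 N. Two dark rings on the pad's steel rod mark these: at 20 mm the first ring is vanishing in the barrel, at 40 mm the second. It moves along the rim tangent towards the roller.
- pad_face (a point): Centre of the push pad's flat face: black upright plate, 80 mm wide (radially), 70 high, 10 thick, trailing the roller. In the arm's frame (see spindle) at x = -0.250, y = +0.100 minus the pressed-in distance, z = +0.073. Axes are the arm's: +y is the outward normal of the face; push along -y. Nothing stands behind the face; the plate's lower edge is 38 mm above the rim.
- roller (a point): Where the roller (55 mm diameter, 54 long) touches the rim: arm frame x = -0.250, y = 0, z = 0. Felt here along the rim: inertia 2.2 kg, damper drag 100 N per m/s, gravity 7.0 N x sin(angle) pushing away from 0 (nominal; mass and gravity are 0.6 to 1.5 times that): pushed uphill until 0, then runs ahead, damped. Fork (15 mm either side of y = 0) and barrel (to y = +0.018) reach z = 0.087.
- spindle (a point): The spindle axis where it crosses the rim plane, 145 mm above the table; axes as loudspeaker (level). The arm's frame has its origin here: these axes turned by +0.30 rad about y (so -x rises) and then by the swing angle about the tilted z. Spindle, damper and arm stay below 85 mm over the rim plane.
- loudspeaker: Big loudspeaker, 540 mm across its dark rim, fixed face up on a plywood cradle, rim plane tilted 0.30 rad: high near the robot, low on the far side. Origin on the table under the spindle; z up, -x towards the robot at yaw 0. Rim 40 mm wide about a 250 mm radius. The two pins, 10 mm thick, stand outside the rim 278 mm from the spindle, 18 mm above the rim plane; the stops are blocks inside the rim.
- glue_bottle: White glue bottle 60 mm wide, 130 mm high, standing; bystander.
- wire_spool: Black wire spool 64 mm wide, 50 mm high, standing; bystander.

How it is judged (in metres and radians):
On the way, in this order (a step that is already met when the one before it is completed fails the run):
1. the pad is pressed in past its first ring before the roller reaches the first pin (value of joint roller_arm below -0.2 rad and value of joint push_pad above 0.02 m), for 0.1 s.
2. the roller climbs past the first pin with the push in the band (value of joint roller_arm between -0.2 and 0.3 rad and value of joint push_pad between 0.02 and 0.04 m), for 0.5 s.
3. the roller runs down towards the second pin with the push in the band (value of joint roller_arm between 0.3 and 0.95 rad and value of joint push_pad between 0.02 and 0.04 m), for 0.5 s.
4. the roller is held against the end stop with the push in the band for 3 s (value of joint roller_arm above 1.07 rad and value of joint push_pad between 0.02 and 0.04 m), for 2.7 s.
At the end, for the whole second after the job is handed in: The roller rests at the end stop (angle above 1.07 rad), the push pad is free (pressed in less than 8 mm), nothing touches it, and the glue bottle and the wire spool have not moved more than 40 mm (value of joint roller_arm above 1.07 rad and value of joint push_pad below 0.008 m and velocity of joint roller_arm below 0.02 rad/s and not (distance of any of glue_bottle, wire_spool from where it was at the start of the episode above 0.04 m)).
It fails at once if between the two pins (angle -0.20 to 0.95 rad) the push leaves the band of 3 to 6 N (20 to 40 mm) (value of joint roller_arm between -0.2 and 0.95 rad and (value of joint push_pad below 0.02 m or value of joint push_pad above 0.04 m)).
It fails at once if the pad's spring is bottomed (pressed in more than 68 mm) (value of joint push_pad above 0.068 m).
It fails at once if the glue bottle or the wire spool is moved more than 40 mm (distance of any of glue_bottle, wire_spool from where it was at the start of the episode above 0.04 m).
It also fails if it takes over 51 s, if anything falls off the work surface, if the arm or the gripper's body presses on something with over 40 N, if the wrist force passes 120 N, or if a joint passes its speed limit or range.

### The arm

A 6-joint arm with a two-finger parallel gripper is mounted at the origin on the work surface. World frame = base frame: x ahead of the robot, y to its left, z up, the work surface at z = 0. Lengths are in m, angles in degrees, forces in N, time in s.
With the tool pointing down it reaches from about 0.375 to 0.75 m from the base axis. Payload 9 kg.
Tool frame: the origin (TCP) lies between the finger pads; the fingertips stand 11 mm ahead of it and the grasp point (between the pads) lies 8 mm behind it (env.tcp_to_tips is the distance from the TCP to the fingertips, in m); z points along the fingers, y is the line along which they close (so a half turn about z gives the same grasp; the last joint's range is limited). The gripper opens to 85 mm and grips with 20 to 120 N. Pads are 22 mm wide; open, the fingers measure 114 mm over their backs; the gripper's body (76 mm by 85 mm) begins 54 mm behind the grasp point. The pads swing forward as they close: fully open they stand 13 mm farther back than shut.
Start: joints at [61.667, 5.964, 5.575, 89.605, 0, 77.527], TCP at [0.164, 0.577, 0.242] pointing down, gripper open.
Joint ranges: [-171.21, 171.21], [-48.23, 106.86], [-62.78, 66.21], [-105.2, 120.99], [-86.42, 89.51], [-180, 180]. Speed limits (degrees/s): [127.2, 127.2, 147.25, 180, 180, 180].

### API

Orientations are given as a 3x3 rotation matrix whose columns are the frame's x, y, z axes.
In Python, from plant import env gives the robot as it stands.
- The arm moves only by the tool apply_moves, never from a script. Its argument "steps" is a list of rows, each an object with "travel": the shift along the tool's x, y, z in units of 10 cm (1.0 is 10 cm), a list of three; "spin": the turn about the tool's z in units of 5 degrees (1.0 is 5 degrees). A call has 1 to 10 rows; each row shifts and turns the commanded pose from where the row before left it, along the tool's axes as they then stand; what a row does not reach is not made up. A row lasts 1/12 s, in which the tool goes at most 41.7 mm and 7.16 degrees, less where a joint would pass 70% of its speed; a pose out of reach is approached as far as the arm can. A call with a number of a shift or a turn outside -1 to 1 is refused whole. A call with a gripper value outside its range is refused whole. "jaw" is the opening, from -1 (shut) to 1 (fully open), set as the call begins (left out, the last holds). The fingers move at their own pace and stop on an object; "newtons" is the grip in N (left out, the last holds). Time passes only in rows, so rows that do not move let the fingers close. It gives the time, the measured TCP pose, the force, the opening and the grip force at its end, in the units of the state.
- env.sense(): the state, without advancing time (a new reading comes with each control period).
- env.grab_frame(name): name is "scene" or "top" or "wrist"; returns a dict with "image" (480x640x3 uint8, blue, green, red), "z_map" (480x640 float32, m along the optical axis (not along the pixel's ray), 0 where there is no reading), "camera_matrix" (3x3 intrinsics, pixels), "R" (3x3) and "t" (3): a world point X has camera coordinates R X + t. Camera axes: x right, y down, z forward; pixel columns grow to the right and rows downward; lengths in m; the calibration is good to about 2 mm. A picture is of the moment at which its call begins.
- env.sign_off(): hands the job in; it is judged then, once.
The state is a dict: "time": time; "joint_pos": joint angles; "joint_vel": joint speeds; "joint_efforts": joint torques, N m; "tool_pos": TCP position; "eef_rot": TCP orientation; "ft_force": force on the tool from outside, world axes, zero at the start; "moment": the same for the moment, N m; "finger_gap": finger opening in m; "grip_force": force on a finger pad.
Only numpy, scipy, OpenCV 4.12 (cv2) and the standard library are available. Lean on these libraries where they do the work, as an engineer would, in place of code of your own. Each camera call takes 0.05 s, during which the arm holds its last target. There are 200 camera calls.

## Working session

There is one attempt and no reset: what is moved stays moved. The work goes in short steps, Python scripts to look and compute and a tool call to move; the robot and the scene stay as the last step left them, time stands still between calls to the robot, and variables do not carry over. Pictures are saved under pics/ and viewed, at most 10 in all, crops included, and the job is handed in when it is done.

Besides the shell and the picture viewer there is one more tool, called by a JSON object that holds its "fn" and its "kwargs". apply_moves: Moves the arm, as the interface text tells. Its arguments: {"type":"object","properties":{"steps":{"type":"array"},"jaw":{"type":"number"},"newtons":{"type":"number"}},"required":["steps"]}

```bash
mkdir -p pics; ls; python3 - <<'E'
from plant import env
import cv2,numpy as np,pickle
s=env.sense()
for k in s: print(k,np.round(s[k],4).tolist())
print(env.tcp_to_tips)
for n in("scene","top"):
    f=env.grab_frame(n); cv2.imwrite(f"pics/{n}0.png",f["image"]); pickle.dump(f,open(f"{n}0.pkl","wb"))
E
```

```text
pics
time 0.0
joint_pos [61.6661, 5.9973, 5.5286, 89.6043, 0.0009, 77.5277]
joint_vel [-0.095, 0.025, 0.023, 0.0685, 0.0056, 0.0156]
joint_efforts [0.0004, -55.6924, 50.3656, 0.0166, -0.0001, -0.0]
tool_pos [0.1638, 0.5769, 0.2416]
eef_rot [[-0.9619, 0.2733, -0.0006], [0.2733, 0.9619, -0.0011], [0.0003, -0.0012, -1.0]]
ft_force [-0.0132, 0.0682, -0.3264]
moment [0.0422, 0.0109, -0.0165]
grip_force 0.0
finger_gap 0.0854
0.011
```

View pics/scene0.png

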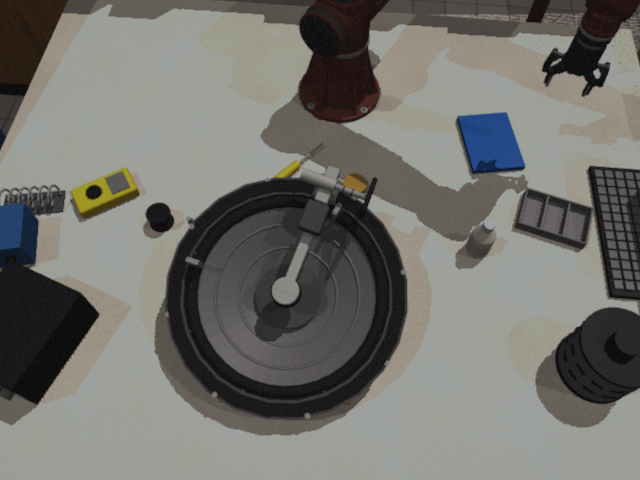

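View pics/top0.png

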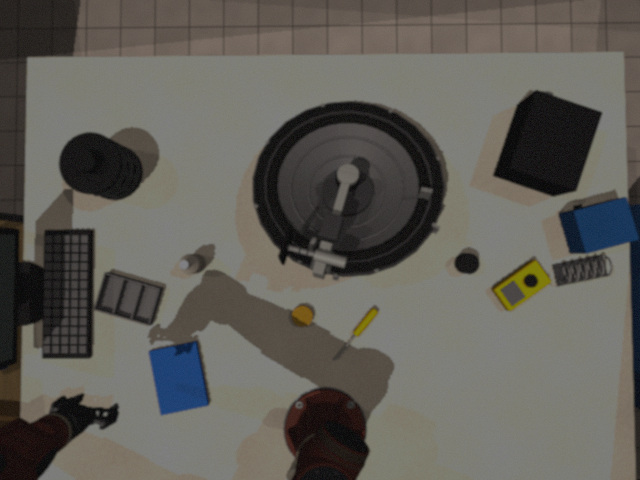

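The scene view shows the tilted speaker with its hub at about (286,291), the roller at (320,185), the pad at (370,195), the bottle at (482,240) and the spool at (159,217). In the top view the hub is at (348,174), the pad at (283,255), the end stop or second pin at (427,192), the bottle at (188,263) and the spool at (467,262).

```bash
cat > h.py <<'E'
import numpy as np,pickle
def cloud(f):
    z=f["z_map"];K=f["camera_matrix"];v,u=np.mgrid[:480,:640]
    P=np.stack([(u-K[0,2])/K[0,0]*z,(v-K[1,2])/K[1,1]*z,z],-1)
    return (P-f["t"])@f["R"], z>0      # R^T (P-t)
def Ry(a): c,s=np.cos(a),np.sin(a); return np.array([[c,0,s],[0,1,0],[-s,0,c]])
def Rz(a): c,s=np.cos(a),np.sin(a); return np.array([[c,-s,0],[s,c,0],[0,0,1]])
E
python3 - <<'E'
from h import *
from scipy.optimize import least_squares, differential_evolution
C={}
for n in("scene","top"):
    f=pickle.load(open(n+"0.pkl","rb")); W,ok=cloud(f); C[n]=(W,ok,f)
    for nm,(u,v) in ({"hub":(286,291),"bottle":(489,228),"spool":(159,211),"pad":(370,195)} if n=="scene" else {"hub":(348,174),"bottle":(186,261),"spool":(467,261),"pad":(283,255),"pin2":(427,192)}).items():
        print(n,nm,W[v,u].round(3),f["image"][v,u])
for n in C:
    W,ok,f=C[n]
    P=W[ok]; P=P[(P[:,2]>.03)&(P[:,2]<.3)]
    def res(p,P,full=False):
        T=Rz(p[2])@Ry(.30); L=(P-[p[0],p[1],.145])@T
        r=np.hypot(L[:,0],L[:,1]); return L,r
    hub=W[291,286] if n=="scene" else W[174,348]
    # score: fraction of annulus points within 4mm of plane, penal. outside points at plane level
    def score(p):
        L,r=res(p,P); on=abs(L[:,2])<.006
        return -(on&(r>.230)&(r<.270)).sum()+ (on&(r>.272)&(r<.30)).sum()+(on&(r>.2)&(r<.228)).sum()*.0
    o=differential_evolution(score,[(hub[0]-.06,hub[0]+.06),(hub[1]-.06,hub[1]+.06),(-.6,.6)],seed=1,maxiter=60)
    L,r=res(o.x,P); m=(r>.232)&(r<.268)&(abs(L[:,2])<.012)
    print(n,o.x.round(4),o.fun,"rim z",np.median(L[m,2]).round(4), "count",m.sum())
    q=np.linalg.lstsq(np.c_[P[m][:,:2],np.ones(m.sum())],P[m][:,2],rcond=None)[0]
    print(" slope",np.arctan(np.hypot(q[0],q[1])),"yaw",np.arctan2(-q[1],-q[0]))
E
```

```text
scene hub [ 0.759 -0.063  0.194] [129 133 134]
scene bottle [0.525 0.398 0.133] [156 152 149]
scene spool [ 0.505 -0.43   0.053] [23 26 28]
scene pad [0.571 0.099 0.306] [32 29 32]
top hub [ 0.755 -0.066  0.198] [ 98 104 108]
top bottle [0.521 0.393 0.13 ] [111 112 111]
top spool [ 0.516 -0.43   0.047] [22 24 25]
top pad [0.538 0.1   0.296] [13 13 15]
top pin2 [ 0.704 -0.276  0.206] [67 70 73]
scene [ 0.7411 -0.0674  0.0697] -11457.0 rim z 0.0001 count 10819
 slope 0.30010679384403055 yaw 0.07050057298204783
top [ 0.7414 -0.0649  0.0671] -6306.0 rim z -0.0002 count 6010
 slope 0.3003894027081241 yaw 0.06949973537267518
```

Both cameras agree on the spindle at (0.741, -0.066) and a yaw of 0.070 rad, with the slope matching 0.300. Next I'll build the path model and check the pad against it.

```bash
cat >> h.py <<'E'
S=np.array([.7413,-.0662,.145]); YAW=.070; H=.011; TIPZ=.078
def A(phi): return Rz(YAW)@Ry(.30)@Rz(phi)
def toarm(X,phi): return (np.asarray(X)-S)@A(phi)
def pose(phi,d=.03,gap=0,h=None):
    """TCP and tool yaw (tool x axis, world) with finger's -x side touching the face at phi, pressed d"""
    h=H if h is None else h
    R=A(phi); n=R[:,1]; yw=np.arctan2(n[1],n[0]); e=np.array([np.cos(yw),np.sin(yw),0])
    t=S+R@[-.25,.1-d,TIPZ]          # tip-level point on the face plane
    if n[2]<0:                       # face overhangs: plate's top edge touches first
        t=t+e*(.108-TIPZ)*(-n[2])/np.hypot(n[0],n[1])/1.0
    return t+e*(h+gap)+[0,0,.011],yw
def toolR(yw): c,s=np.cos(yw),np.sin(yw); return np.array([[c,s,0],[s,-c,0],[0,0,-1.]])
def rows(p0,y0,p1,y1,n):
    """equal rows from pose 0 to 1, in tool axes, last-axes order: shift in axes as row begins"""
    out=[];p=np.array(p0);y=y0
    for i in range(n):
        q=p0+(p1-p0)*(i+1)/n; t=toolR(y).T@(q-p); out.append((t*10).round(3).tolist()); p=q; y=y0+(y1-y0)*(i+1)/n
    return out, -np.degrees(y1-y0)/5/n
E
python3 - <<'E'
from h import *
for phi in(-.35,-.2,0,.3,.6,.95,1.1):
    p,y=pose(phi); print(phi,p.round(3),np.degrees(y).round(1),"reach",np.hypot(p[0],p[1]).round(3))
p,y=pose(-.35,0,.05); print("pre",p.round(4),np.degrees(y))
# pad check
for n in("scene","top"):
    f=pickle.load(open(n+"0.pkl","rb"));W,ok=cloud(f);L=toarm(W[ok],-.35)
    m=(abs(L[:,0]+.25)<.06)&(L[:,1]>.075)&(L[:,1]<.12)&(L[:,2]>.045)&(L[:,2]<.13);Q=L[m]
    print(n,m.sum(),np.percentile(Q,[2,50,98],axis=0).round(3).tolist())
E
```

```text
-0.35 [0.556 0.086 0.293] 74.8 reach 0.563
-0.2 [0.537 0.051 0.299] 83.1 reach 0.54
0 [ 0.52  -0.     0.304] 94.0 reach 0.52
0.3 [ 0.514 -0.079  0.307] 110.5 reach 0.52
0.6 [ 0.529 -0.155  0.303] 127.2 reach 0.552
0.95 [ 0.574 -0.234  0.29 ] 147.2 reach 0.62
1.1 [ 0.6   -0.262  0.282] 156.0 reach 0.655
pre [0.5774 0.163  0.2898] 74.78576196195122
scene 251 [[-0.286, 0.077, 0.052], [-0.245, 0.093, 0.106], [-0.209, 0.099, 0.112]]
top 300 [[-0.289, 0.078, 0.05], [-0.253, 0.091, 0.094], [-0.212, 0.099, 0.111]]
```

{"fn": "apply_moves", "kwargs": {"steps": [{"travel": [0, 0, -0.1], "spin": 1}, {"travel": [0, 0, -0.1], "spin": 1}, {"travel": [0, 0, -0.1], "spin": 1}, {"travel": [0, 0, -0.1], "spin": 1}, {"travel": [0, 0, -0.1], "spin": 1}, {"travel": [0, 0, -0.1], "spin": 1}, {"travel": [0, 0, -0.1], "spin": 1}, {"travel": [0, 0, 0], "spin": 1}, {"travel": [0, 0, 0], "spin": 1}, {"travel": [0, 0, 0], "spin": 1}], "jaw": -1, "newtons": 40}}

```text
time: 0.93
tool_pos: [0.164, 0.5772, 0.3121]
eef_rot: [[-0.405, 0.914, -0.0], [0.914, 0.405, -0.0], [-0.0, -0.0, -1.0]]
ft_force: [-0.2, 0.4, 0.6]
finger_gap: 0.0005
grip_force: 0.0
```

{"fn": "apply_moves", "kwargs": {"steps": [{"travel": [0, 0, 0], "spin": 0.983}, {"travel": [0, 0, 0], "spin": 0.983}, {"travel": [0, 0, 0], "spin": 0.983}, {"travel": [0, 0, 0], "spin": 0.983}, {"travel": [0, 0, 0], "spin": 0.983}, {"travel": [0, 0, 0], "spin": 0.983}, {"travel": [0, 0, 0], "spin": 0.983}, {"travel": [0, 0, 0], "spin": 0.983}]}}

```text
time: 1.6
tool_pos: [0.1639, 0.5771, 0.3118]
eef_rot: [[0.266, 0.964, -0.0], [0.964, -0.266, -0.001], [-0.001, -0.0, -1.0]]
ft_force: [-0.7, -0.4, 0.9]
finger_gap: -0.0
grip_force: 0.0
```

{"fn": "apply_moves", "kwargs": {"steps": [{"travel": [-0.18, 0.317, 0]}, {"travel": [-0.18, 0.317, 0]}, {"travel": [-0.18, 0.317, 0]}, {"travel": [-0.18, 0.317, 0]}, {"travel": [-0.18, 0.317, 0]}, {"travel": [-0.18, 0.317, 0]}, {"travel": [-0.18, 0.317, 0]}, {"travel": [-0.18, 0.317, 0]}, {"travel": [-0.18, 0.317, 0]}, {"travel": [-0.18, 0.317, 0]}]}}

```text
invalid input at $.steps[0]: expected keys travel, spin
```

{"fn": "apply_moves", "kwargs": {"steps": [{"travel": [-0.18, 0.317, 0]}, {"travel": [-0.18, 0.317, 0]}, {"travel": [-0.18, 0.317, 0]}, {"travel": [-0.18, 0.317, 0]}, {"travel": [-0.18, 0.317, 0]}, {"travel": [-0.18, 0.317, 0]}, {"travel": [0, 0, 0]}, {"travel": [0, 0, 0]}]}}

```text
invalid input at $.steps[0]: expected keys travel, spin
```

```bash
python3 - <<'E'
from plant import env
from h import *
import cv2
s=env.sense();print(s["time"],s["tool_pos"],np.degrees(np.arctan2(s["eef_rot"][1][0],s["eef_rot"][0][0])),np.round(s["ft_force"],2))
p,y=pose(-.35,0,.05); print(p, toolR(y).T@(p-s["tool_pos"]))
f=env.grab_frame("scene");cv2.imwrite("pics/s1.png",cv2.resize(f["image"][100:300,240:500],None,fx=3,fy=3,interpolation=2))
pickle.dump(f,open("s1.pkl","wb"))
W,ok=cloud(f);P=W[ok];L=(P-s["tool_pos"])@toolR(y)
m=(abs(L[:,0])<.06)&(abs(L[:,1])<.06)&(L[:,2]<.02)&(L[:,2]>-.12)
for z in np.arange(-.08,.02,.01):
    k=m&(abs(L[:,2]-z)<.005)
    if k.sum()>3:print(round(z,3),k.sum(),np.r_[L[k].min(0)[:2],L[k].max(0)[:2]].round(3))
E
```

```text
1.6 [0.16390278 0.57705472 0.3118349 ] 74.57504205943943 [-0.75 -0.41  0.92]
[0.57741139 0.16304384 0.28978383] [-0.2909837   0.50766413  0.02205108]
-0.08 91 [-0.019 -0.011  0.02   0.06 ]
-0.07 51 [-0.017 -0.02   0.017  0.06 ]
-0.06 53 [-0.016 -0.015  0.016  0.049]
-0.05 27 [-0.016  0.005  0.012  0.044]
-0.04 25 [-0.013 -0.028  0.01   0.035]
-0.03 9 [-0.013 -0.007  0.009  0.025]
-0.02 18 [-0.011 -0.003  0.007  0.02 ]
-0.01 40 [-0.011 -0.01   0.011  0.015]
-0.0 27 [-0.011 -0.008  0.01   0.016]
0.01 8 [-0.009  0.002  0.012  0.007]
```

{"fn": "apply_moves", "kwargs": {"steps": [{"travel": [-0.18, 0.317, 0], "spin": 0}, {"travel": [-0.18, 0.317, 0], "spin": 0}, {"travel": [-0.18, 0.317, 0], "spin": 0}, {"travel": [-0.18, 0.317, 0], "spin": 0}, {"travel": [-0.18, 0.317, 0], "spin": 0}, {"travel": [-0.18, 0.317, 0], "spin": 0}, {"travel": [-0.18, 0.317, 0], "spin": 0}, {"travel": [-0.18, 0.317, 0], "spin": 0}, {"travel": [-0.18, 0.317, 0], "spin": 0}, {"travel": [-0.18, 0.317, 0], "spin": 0}]}}

```text
time: 2.48
tool_pos: [0.4237, 0.3189, 0.3122]
eef_rot: [[0.26, 0.966, -0.0], [0.966, -0.26, 0.0], [0.0, -0.0, -1.0]]
ft_force: [0.4, 0.3, -0.8]
finger_gap: -0.0001
grip_force: 0.0
```

{"fn": "apply_moves", "kwargs": {"steps": [{"travel": [-0.18, 0.317, 0], "spin": 0}, {"travel": [-0.18, 0.317, 0], "spin": 0}, {"travel": [-0.18, 0.317, 0], "spin": 0}, {"travel": [-0.18, 0.317, 0], "spin": 0}, {"travel": [-0.18, 0.317, 0], "spin": 0}, {"travel": [-0.18, 0.317, 0], "spin": 0}, {"travel": [0, 0, 0.1], "spin": 0}, {"travel": [0, 0, 0.12], "spin": 0}, {"travel": [0, 0, 0], "spin": 0}, {"travel": [0, 0, 0], "spin": 0}]}}

```text
time: 3.32
tool_pos: [0.5776, 0.1664, 0.2896]
eef_rot: [[0.261, 0.965, -0.002], [0.965, -0.261, 0.0], [-0.0, -0.002, -1.0]]
ft_force: [-0.8, 0.4, 1.0]
finger_gap: -0.0
grip_force: 0.0
```

```bash
cat > look.py <<'E'
from plant import env
from h import *
s=env.sense();yw=np.arctan2(s["eef_rot"][1][0],s["eef_rot"][0][0]);tp=np.array(s["tool_pos"])
print(s["time"],tp.round(4),"yaw",np.degrees(yw).round(2),"ft tool",(toolR(yw).T@s["ft_force"]).round(2))
E
python3 - <<'E'
from look import *
import cv2
p,y=pose(-.35,0,.0); print("to contact",toolR(yw).T@(p-tp), np.degrees(y))
f=env.grab_frame("scene");cv2.imwrite("pics/s1.png",cv2.resize(f["image"][100:300,240:500],None,fx=3,fy=3,interpolation=2))
for i in range(4): env.grab_frame("wrist"); print(np.round(toolR(yw).T@env.sense()["ft_force"],2))
E
```

```text
3.3167 [0.5776 0.1664 0.2896] yaw 74.89 ft tool [ 0.21 -0.86 -0.97]
to contact [-0.05329062  0.00064305 -0.00016612] 74.78576196195122
[-0.53 -0.   -0.74]
[-0.72  0.22 -0.25]
[ 0.37 -1.22  1.31]
[-0.36 -0.32  0.08]
```

View pics/s1.png

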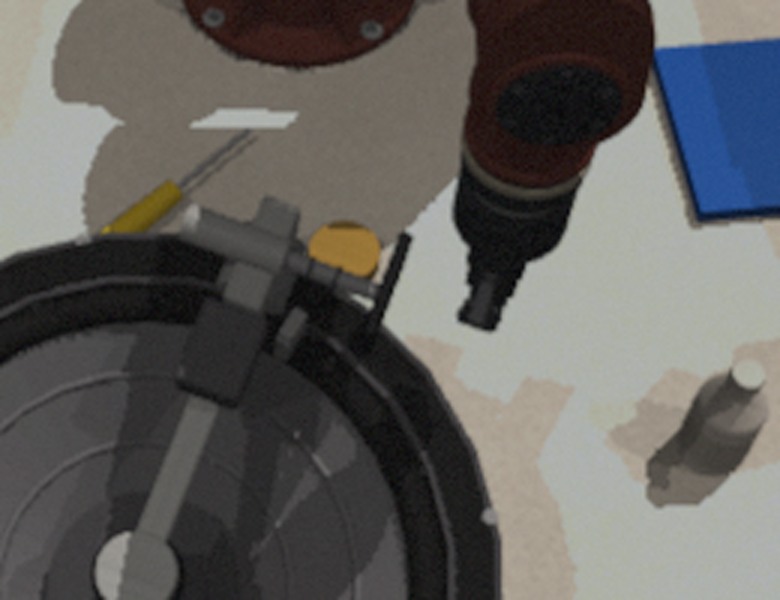

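```bash
cat >> h.py <<'E'
def estphi(f,phi0):
    W,ok=cloud(f);P=W[ok];phi=phi0
    for i in range(8):
        L=toarm(P,phi);m=(-L[:,0]>.07)&(-L[:,0]<.17)&(abs(L[:,1])<.045)&(L[:,2]>.02)&(L[:,2]<.12)
        Q=L[m]; zt=np.percentile(Q[:,2],75); k=abs(Q[:,2]-zt)<.006
        d=np.sum(Q[k,1]*Q[k,0])/np.sum(Q[k,0]**2); phi+=d
    return phi,k.sum(),zt
E
python3 - <<'E'
from h import *
for n in("scene0","top0","s1"):
    f=pickle.load(open(n+".pkl","rb"));print(n,estphi(f,-.35),estphi(f,-.25))
    W,ok=cloud(f);L=toarm(W[ok],-.35);
    for r in(.08,.1,.12,.14,.16):
        m=(abs(L[:,0]+r)<.01)&(abs(L[:,1])<.045)&(L[:,2]>.01)&(L[:,2]<.12);print(r,m.sum(),np.percentile(L[m][:,1:],[5,25,50,75,95],axis=0).round(3).tolist())
E
```

```text
scene0 (np.float64(-0.34434172501796034), np.int64(375), np.float64(0.08335421625549866)) (np.float64(-0.3443417250179603), np.int64(375), np.float64(0.08335421625549866))
0.08 104 [[-0.012, 0.044], [-0.007, 0.048], [-0.001, 0.049], [0.006, 0.051], [0.01, 0.053]]
0.1 103 [[-0.012, 0.044], [-0.007, 0.048], [-0.001, 0.049], [0.006, 0.051], [0.01, 0.054]]
0.12 99 [[-0.012, 0.045], [-0.007, 0.048], [-0.001, 0.049], [0.005, 0.051], [0.01, 0.053]]
0.14 253 [[-0.023, 0.049], [-0.012, 0.067], [0.0, 0.081], [0.011, 0.084], [0.022, 0.087]]
0.16 217 [[-0.023, 0.078], [-0.013, 0.082], [0.0, 0.084], [0.013, 0.085], [0.023, 0.087]]
top0 (np.float64(-0.3554378795550214), np.int64(246), np.float64(0.08356487794057135)) (np.float64(-0.35543787955502115), np.int64(246), np.float64(0.08356487794057135))
0.08 63 [[-0.01, 0.046], [-0.005, 0.048], [0.0, 0.049], [0.006, 0.051], [0.012, 0.053]]
0.1 68 [[-0.011, 0.046], [-0.006, 0.048], [0.001, 0.049], [0.006, 0.051], [0.012, 0.052]]
0.12 40 [[-0.01, 0.046], [-0.006, 0.048], [-0.0, 0.05], [0.006, 0.051], [0.011, 0.053]]
0.14 108 [[-0.023, 0.078], [-0.013, 0.081], [-0.0, 0.083], [0.013, 0.084], [0.023, 0.086]]
0.16 153 [[-0.024, 0.077], [-0.014, 0.082], [-0.001, 0.083], [0.013, 0.085], [0.023, 0.087]]
s1 (np.float64(-0.34537786791374503), np.int64(374), np.float64(0.08319522902399502)) (np.float64(-0.34537786791374503), np.int64(374), np.float64(0.08319522902399502))
0.08 104 [[-0.012, 0.045], [-0.007, 0.048], [-0.001, 0.049], [0.006, 0.051], [0.01, 0.054]]
0.1 104 [[-0.012, 0.044], [-0.007, 0.047], [-0.001, 0.05], [0.005, 0.052], [0.01, 0.055]]
0.12 99 [[-0.012, 0.044], [-0.007, 0.047], [-0.001, 0.049], [0.005, 0.051], [0.01, 0.053]]
0.14 254 [[-0.022, 0.049], [-0.011, 0.068], [-0.0, 0.082], [0.011, 0.084], [0.022, 0.087]]
0.16 217 [[-0.023, 0.078], [-0.013, 0.081], [0.001, 0.083], [0.013, 0.085], [0.023, 0.087]]
```

The crop shows the shut fingers level with the pad, about 5 cm behind it, at crop (478,310) against the plate at (390,285). The depth-based arm angle reads -0.345 (scene) and -0.355 (top), so it's good to about 0.005. Next I'll approach, then press.

{"fn": "apply_moves", "kwargs": {"steps": [{"travel": [-0.096, 0, 0], "spin": 0}, {"travel": [-0.096, 0.003, 0], "spin": 0}, {"travel": [-0.096, 0.003, 0], "spin": 0}, {"travel": [-0.096, 0, 0], "spin": 0}, {"travel": [-0.096, 0, 0], "spin": 0}]}}

```text
time: 3.98
tool_pos: [0.5657, 0.1187, 0.2904]
eef_rot: [[0.262, 0.965, 0.0], [0.965, -0.262, 0.0], [0.0, 0.0, -1.0]]
ft_force: [-0.3, 0.4, 0.2]
finger_gap: 0.0001
grip_force: 0.0
```

```bash
cat >> h.py <<'E'
def dest(tp,phi): return float(A(phi)[:,1]@(pose(phi,0)[0]-tp))
def sim(phi,v,phic0,phic1,n,G,m=2.2,c=100,tail=.05):
    """tool path parameter goes phic0->phic1 in n rows, then holds for tail; returns samples (t,phi,d)"""
    T=n/12;dt=.002;x=.25*phi;out=[];t=0
    while t<T+tail:
        pc=phic0+(phic1-phic0)*min(t/T,1); ph=x/.25; d=dest(pose(pc)[0],ph) if int(t/dt)%5==0 else d
        a=(150*max(d,0)-c*v+G*np.sin(ph))/m; v+=a*dt; x+=v*dt; t+=dt
        if x<-.0875:x=-.0875;v=max(v,0)
        if x>.275:x=.275;v=0
        out.append((t,x/.25,d,v))
    return np.array(out)
def phic_of(tp,phi):
    from scipy.optimize import brentq
    n=lambda pc:dest(pose(pc)[0],phi)-dest(tp,phi)
    return brentq(n,phi-.25,phi+.3)
E
python3 - <<'E'
from look import *
print(dest(tp,-.35))
for G in(4.2,7,10.5):
    o=sim(-.35,0,-.47,-.33,4,G); print(G,o[[20,100,-30,-1]].round(3).tolist())
E
```

```text
3.9833 [0.5657 0.1187 0.2904] yaw 74.79 ft tool [ 0.33 -0.36 -0.16]
-0.004027406459818998
4.2 [[0.042, -0.35, 0.004, 0.0], [0.202, -0.348, 0.02, 0.012], [0.326, -0.337, 0.031, 0.029], [0.384, -0.33, 0.03, 0.032]]
7 [[0.042, -0.35, 0.004, 0.0], [0.202, -0.35, 0.021, 0.004], [0.326, -0.343, 0.032, 0.022], [0.384, -0.338, 0.032, 0.025]]
10.5 [[0.042, -0.35, 0.004, 0.0], [0.202, -0.35, 0.021, 0.0], [0.326, -0.348, 0.033, 0.011], [0.384, -0.345, 0.034, 0.015]]
```

{"fn": "apply_moves", "kwargs": {"steps": [{"travel": [-0.09, 0, -0.008], "spin": 0}, {"travel": [-0.09, 0, -0.008], "spin": 0}, {"travel": [-0.09, 0, -0.008], "spin": 0}, {"travel": [-0.08, 0, -0.008], "spin": 0}]}}

```text
time: 4.32
tool_pos: [0.5567, 0.0856, 0.2936]
eef_rot: [[0.262, 0.965, 0.0], [0.965, -0.262, 0.001], [0.001, 0.0, -1.0]]
ft_force: [0.7, 3.1, -0.0]
finger_gap: 0.0
grip_force: 2.2
```

```bash
cat > step.py <<'E'
from look import *
import sys
def est(guess,cams=("scene",)):
    r=[]
    for c in cams:
        f=env.grab_frame(c);e=estphi(f,guess);r.append(e[0])
    pickle.dump(f,open("last.pkl","wb"))
    s2=env.sense()
    print("phi",np.round(r,4),"pts",e[1],"d",round(dest(tp,r[0]),4),"F",round(float(A(r[0])[:,1]@s["ft_force"]),2),"then",round(float(A(r[0])[:,1]@s2["ft_force"]),2),"off radial/tip z",(toarm(tp-[0,0,.011],r[0])[[0,2]]).round(4))
    return r[0]
def plan(phi,v,n,dphi,Gs=(4.2,7,10.5),m=2.2):
    """phi now (at picture), roller speed; the 0.05 s of the camera are simulated first"""
    tp=np.array(env.sense()["tool_pos"]); pc=phic_of(tp,phi); print("phic",round(pc,4))
    for G in Gs:
        a=sim(phi,v,pc,pc,1,G,m,tail=-1/12+.05)
        b=sim(a[-1,1],a[-1,3],pc,pc+dphi,n,G,m,tail=.05)
        print("G",G,"at start",a[-1,1:].round(4),"d range",b[:,2].min().round(4),b[:,2].max().round(4),"end",b[-25,1:].round(4),"tail",b[-1,1:].round(4))
    p1,y1=pose(pc+dphi); R,sp=rows(tp,yw,p1,y1,n); print("rows",R,"spin",round(sp,3))
E
python3 - <<'E'
from step import *
p=est(-.34)
plan(p,.02,6,.07)
E
```

```text
4.3167 [0.5567 0.0856 0.2936] yaw 74.82 ft tool [ 3.17 -0.17  0.03]
phi [-0.3417] pts 373 d 0.0283 F 3.16 then 2.55 off radial/tip z [-0.2496  0.0802]
phic -0.3448
G 4.2 at start [-0.3365  0.0281  0.0279] d range 0.0279 0.03 end [-0.2746  0.03    0.0334] tail [-0.2682  0.0286  0.0324]
G 7 at start [-0.3377  0.0284  0.0197] d range 0.0282 0.0335 end [-0.2879  0.0335  0.0299] tail [-0.2822  0.0322  0.0293]
G 10.5 at start [-0.3392  0.0286  0.0093] d range 0.0285 0.038 end [-0.3055  0.038   0.0248] tail [-0.3007  0.037   0.0247]
rows [[-0.03, -0.009, -0.004], [-0.03, -0.01, -0.004], [-0.03, -0.01, -0.004], [-0.03, -0.011, -0.004], [-0.03, -0.011, -0.004], [-0.03, -0.011, -0.004]] spin -0.137
```

```bash
python3 - <<'E'
from h import *
import cv2
f=pickle.load(open("last.pkl","rb"))
cv2.imwrite("pics/r1.png",cv2.resize(f["image"][165:225,300:390],None,fx=8,fy=8,interpolation=2))
for n,phi in(("scene0",-.35),("s1",-.35),("last",-.347)):
    f=pickle.load(open(n+".pkl","rb"));W,ok=cloud(f);L=toarm(W[ok],phi)
    for x0 in(-.28,-.22):
        m=(abs(L[:,0]-x0)<.012)&(L[:,1]>.03)&(L[:,1]<.12)&(L[:,2]>.1)&(L[:,2]<.115)
        print(n,x0,m.sum(),np.percentile(L[m,1],[5,25,50,75,95]).round(4) if m.sum() else 0)
E
```

```text
scene0 -0.28 42 [0.0894 0.0915 0.0938 0.0961 0.0982]
scene0 -0.22 50 [0.0894 0.0914 0.0938 0.0962 0.0982]
s1 -0.28 45 [0.0895 0.0915 0.0939 0.0963 0.0981]
s1 -0.22 50 [0.0894 0.0913 0.094  0.0962 0.0982]
last -0.28 0 0
last -0.22 53 [0.0616 0.0633 0.0658 0.0683 0.07  ]
```

View pics/r1.png

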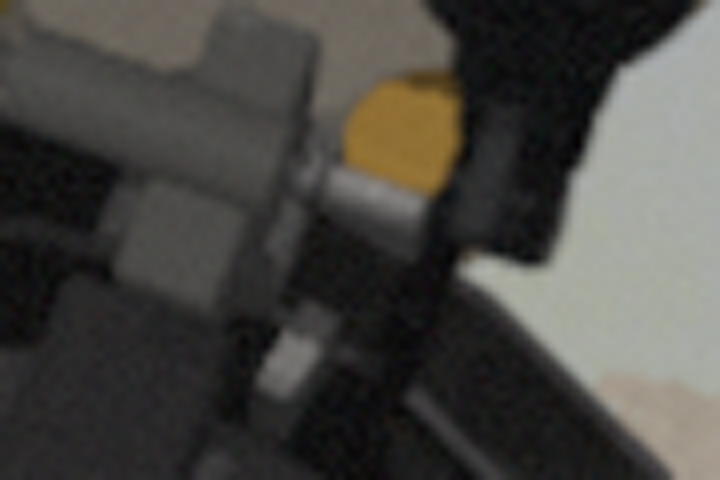

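The crop shows the first ring hidden and the second still visible near crop (330,185), so the push is in the band. Depth on the plate gives d = 0.028, which agrees with the kinematic estimate. Going on.

{"fn": "apply_moves", "kwargs": {"steps": [{"travel": [-0.026, -0.008, -0.003], "spin": -0.12}, {"travel": [-0.026, -0.008, -0.003], "spin": -0.12}, {"travel": [-0.026, -0.009, -0.003], "spin": -0.12}, {"travel": [-0.026, -0.009, -0.003], "spin": -0.12}, {"travel": [-0.026, -0.009, -0.003], "spin": -0.12}, {"travel": [-0.026, -0.01, -0.003], "spin": -0.12}]}}

```text
time: 4.87
tool_pos: [0.5487, 0.0726, 0.2957]
eef_rot: [[0.199, 0.98, 0.002], [0.98, -0.199, 0.0], [0.001, 0.002, -1.0]]
ft_force: [5.0, 4.8, 1.5]
finger_gap: 0.0002
grip_force: 2.5
```

```bash
cat >> step.py <<'E'
def dplate(phi):
    f=pickle.load(open("last.pkl","rb"));W,ok=cloud(f);L=toarm(W[ok],phi)
    m=(abs(L[:,0]+.221)<.011)&(L[:,1]>.03)&(L[:,1]<.12)&(L[:,2]>.1)&(L[:,2]<.115)
    print("dplate",(.0939-np.median(L[m,1])).round(4) if m.sum() else None,m.sum())
E
python3 - <<'E'
from step import *
p=est(-.3)-.004; dplate(p)
plan(p,.03,6,.07)
E
```

```text
4.8667 [0.5487 0.0726 0.2957] yaw 78.53 ft tool [ 5.74  3.96 -1.49]
phi [-0.2981] pts 371 d 0.0317 F 5.65 then 4.6 off radial/tip z [-0.2507  0.0796]
dplate 0.0312 49
phic -0.2903
G 4.2 at start [-0.2953  0.0317  0.0352] d range 0.0293 0.0313 end [-0.2232  0.0308  0.0369] tail [-0.2162  0.0293  0.0356]
G 7 at start [-0.2963  0.0319  0.0279] d range 0.0316 0.0338 end [-0.2346  0.0338  0.0341] tail [-0.2281  0.0324  0.0332]
G 10.5 at start [-0.2976  0.0321  0.0187] d range 0.0319 0.0377 end [-0.2496  0.0377  0.0301] tail [-0.2439  0.0364  0.0297]
rows [[-0.03, -0.009, -0.004], [-0.03, -0.009, -0.004], [-0.03, -0.009, -0.004], [-0.03, -0.01, -0.004], [-0.03, -0.01, -0.004], [-0.03, -0.01, -0.004]] spin -0.114
```

{"fn": "apply_moves", "kwargs": {"steps": [{"travel": [-0.029, -0.009, -0.004], "spin": -0.11}, {"travel": [-0.029, -0.009, -0.004], "spin": -0.11}, {"travel": [-0.029, -0.009, -0.004], "spin": -0.11}, {"travel": [-0.029, -0.009, -0.004], "spin": -0.11}, {"travel": [-0.029, -0.009, -0.004], "spin": -0.11}, {"travel": [-0.029, -0.009, -0.004], "spin": -0.11}]}}

```text
time: 5.42
tool_pos: [0.5402, 0.0564, 0.2981]
eef_rot: [[0.143, 0.99, 0.002], [0.99, -0.143, 0.0], [0.001, 0.002, -1.0]]
ft_force: [4.2, 4.1, 0.5]
finger_gap: -0.0002
grip_force: 2.5
```

```bash
python3 - <<'E'
from step import *
p=est(-.24)-.003; dplate(p)
plan(p,.032,6,.08)
E
```

```text
5.4167 [0.5402 0.0564 0.2981] yaw 81.8 ft tool [ 4.7   3.54 -0.48]
phi [-0.2346] pts 373 d 0.0328 F 4.7 then 4.59 off radial/tip z [-0.251  0.079]
dplate 0.032 45
phic -0.2223
G 4.2 at start [-0.2302  0.0324  0.0389] d range 0.0302 0.0322 end [-0.1496  0.032   0.0416] tail [-0.1417  0.0302  0.0402]
G 7 at start [-0.231   0.0326  0.0332] d range 0.0322 0.0341 end [-0.158   0.0341  0.0399] tail [-0.1504  0.0325  0.0389]
G 10.5 at start [-0.232   0.0328  0.0259] d range 0.0325 0.037 end [-0.1691  0.037   0.0374] tail [-0.162   0.0355  0.0367]
rows [[-0.035, -0.009, -0.004], [-0.035, -0.01, -0.004], [-0.034, -0.01, -0.004], [-0.034, -0.011, -0.004], [-0.034, -0.011, -0.004], [-0.034, -0.012, -0.004]] spin -0.147
```

{"fn": "apply_moves", "kwargs": {"steps": [{"travel": [-0.032, -0.009, -0.004], "spin": -0.14}, {"travel": [-0.032, -0.009, -0.004], "spin": -0.14}, {"travel": [-0.032, -0.009, -0.004], "spin": -0.14}, {"travel": [-0.032, -0.01, -0.004], "spin": -0.14}, {"travel": [-0.032, -0.01, -0.004], "spin": -0.14}, {"travel": [-0.032, -0.011, -0.004], "spin": -0.14}]}}

```text
time: 5.97
tool_pos: [0.5321, 0.038, 0.3005]
eef_rot: [[0.07, 0.998, 0.001], [0.998, -0.07, 0.0], [0.001, 0.001, -1.0]]
ft_force: [3.4, 4.1, 1.4]
finger_gap: -0.0002
grip_force: 2.5
```

```bash
python3 - <<'E'
from step import *
p=est(-.16)-.002; dplate(p)
plan(p,.037,6,.09,(5,6.5,8))
E
```

```text
5.9667 [0.5321 0.038  0.3005] yaw 86.0 ft tool [ 4.3   3.12 -1.37]
phi [-0.1572] pts 367 d 0.032 F 4.26 then 3.97 off radial/tip z [-0.2508  0.0785]
dplate 0.031 48
phic -0.1476
G 5 at start [-0.1513  0.0314  0.0398] d range 0.0305 0.0324 end [-0.0666  0.0324  0.0451] tail [-0.058   0.0305  0.0437]
G 6.5 at start [-0.1516  0.0314  0.0377] d range 0.031 0.0331 end [-0.0692  0.0331  0.0449] tail [-0.0606  0.0312  0.0436]
G 8 at start [-0.1519  0.0315  0.0357] d range 0.0311 0.0338 end [-0.0718  0.0338  0.0446] tail [-0.0633  0.0319  0.0435]
rows [[-0.039, -0.01, -0.004], [-0.039, -0.01, -0.004], [-0.039, -0.011, -0.004], [-0.039, -0.012, -0.004], [-0.039, -0.012, -0.004], [-0.038, -0.013, -0.004]] spin -0.162
```

{"fn": "apply_moves", "kwargs": {"steps": [{"travel": [-0.038, -0.01, -0.004], "spin": -0.16}, {"travel": [-0.038, -0.01, -0.004], "spin": -0.16}, {"travel": [-0.038, -0.011, -0.004], "spin": -0.16}, {"travel": [-0.038, -0.012, -0.004], "spin": -0.16}, {"travel": [-0.038, -0.012, -0.004], "spin": -0.16}, {"travel": [-0.038, -0.013, -0.004], "spin": -0.16}]}}

```text
time: 6.52
tool_pos: [0.5243, 0.0155, 0.3028]
eef_rot: [[-0.014, 1.0, 0.001], [1.0, 0.014, 0.001], [0.001, 0.001, -1.0]]
ft_force: [3.5, 5.0, 1.5]
finger_gap: 0.0
grip_force: 2.4
```

```bash
python3 - <<'E'
from step import *
p=est(-.065)-.001; dplate(p)
plan(p,.044,6,.1,(5,6.5,8))
E
```

```text
6.5167 [0.5243 0.0155 0.3028] yaw 90.78 ft tool [ 4.99  3.57 -1.48]
phi [-0.0681] pts 376 d 0.0318 F 4.99 then 4.41 off radial/tip z [-0.2508  0.0779]
dplate 0.0301 50
phic -0.059
G 5 at start [-0.0602  0.0308  0.0438] d range 0.0302 0.0322 end [0.0328 0.0322 0.0496] tail [0.0423 0.0302 0.0482]
G 6.5 at start [-0.0603  0.0308  0.043 ] d range 0.0302 0.0322 end [0.0325 0.0322 0.0502] tail [0.042  0.0302 0.0489]
G 8 at start [-0.0604  0.0308  0.0421] d range 0.0303 0.0324 end [0.0321 0.0323 0.0507] tail [0.0417 0.0303 0.0495]
rows [[-0.043, -0.01, -0.004], [-0.043, -0.011, -0.004], [-0.043, -0.012, -0.004], [-0.043, -0.012, -0.004], [-0.042, -0.013, -0.004], [-0.042, -0.014, -0.004]] spin -0.183
```

{"fn": "apply_moves", "kwargs": {"steps": [{"travel": [-0.043, -0.01, -0.003], "spin": -0.18}, {"travel": [-0.043, -0.011, -0.003], "spin": -0.18}, {"travel": [-0.043, -0.012, -0.003], "spin": -0.18}, {"travel": [-0.043, -0.012, -0.003], "spin": -0.18}, {"travel": [-0.042, -0.013, -0.003], "spin": -0.18}, {"travel": [-0.042, -0.014, -0.003], "spin": -0.18}]}}

```text
time: 7.07
tool_pos: [0.5182, -0.0111, 0.3044]
eef_rot: [[-0.108, 0.994, 0.0], [0.994, 0.108, 0.0], [0.0, 0.0, -1.0]]
ft_force: [1.1, 5.1, 3.8]
finger_gap: 0.0002
grip_force: 2.4
```

```bash
python3 - <<'E'
from step import *
p=est(.033); dplate(p)
plan(p,.049,6,.115,(4.5,6.5,8.5))
E
```

```text
7.0667 [ 0.5182 -0.0111  0.3044] yaw 96.21 ft tool [ 4.92  1.66 -3.77]
phi [0.0292] pts 376 d 0.0331 F 4.96 then 3.3 off radial/tip z [-0.2506  0.0771]
dplate 0.0321 40
phic 0.0442
G 4.5 at start [0.0393 0.0317 0.05  ] d range 0.0312 0.0336 end [0.1455 0.0336 0.0566] tail [0.1562 0.0313 0.0549]
G 6.5 at start [0.0394 0.0317 0.0506] d range 0.0305 0.0329 end [0.1483 0.0328 0.0586] tail [0.1595 0.0305 0.057 ]
G 8.5 at start [0.0395 0.0317 0.0513] d range 0.0297 0.0324 end [0.1513 0.0321 0.0606] tail [0.1628 0.0297 0.0591]
rows [[-0.049, -0.012, -0.004], [-0.049, -0.013, -0.004], [-0.048, -0.014, -0.004], [-0.048, -0.015, -0.004], [-0.048, -0.016, -0.004], [-0.047, -0.017, -0.004]] spin -0.218
```

{"fn": "apply_moves", "kwargs": {"steps": [{"travel": [-0.049, -0.012, -0.004], "spin": -0.22}, {"travel": [-0.049, -0.013, -0.004], "spin": -0.22}, {"travel": [-0.048, -0.014, -0.004], "spin": -0.22}, {"travel": [-0.048, -0.015, -0.004], "spin": -0.22}, {"travel": [-0.048, -0.016, -0.004], "spin": -0.22}, {"travel": [-0.047, -0.017, -0.004], "spin": -0.22}]}}

```text
time: 7.62
tool_pos: [0.5137, -0.0409, 0.3059]
eef_rot: [[-0.221, 0.975, -0.001], [0.975, 0.221, 0.001], [0.001, -0.001, -1.0]]
ft_force: [1.0, 5.0, -1.7]
finger_gap: 0.0001
grip_force: 2.3
```

```bash
python3 - <<'E'
from step import *
p=est(.148); dplate(p)
plan(p,.057,6,.13,(4.5,6.5,8.5))
E
```

```text
7.6167 [ 0.5137 -0.0409  0.3059] yaw 102.78 ft tool [4.67 2.05 1.67]
phi [0.1509] pts 367 d 0.0313 F 4.61 then 2.61 off radial/tip z [-0.2503  0.0767]
dplate 0.0293 47
phic 0.159
G 4.5 at start [0.1618 0.0298 0.0531] d range 0.0293 0.0333 end [0.2761 0.0333 0.0619] tail [0.2879 0.0309 0.0601]
G 6.5 at start [0.1622 0.0297 0.0559] d range 0.029 0.0316 end [0.2829 0.0316 0.0652] tail [0.2954 0.029  0.0635]
G 8.5 at start [0.1626 0.0297 0.0588] d range 0.0272 0.0303 end [0.29   0.0299 0.0688] tail [0.3031 0.0272 0.067 ]
rows [[-0.055, -0.013, -0.002], [-0.055, -0.014, -0.002], [-0.055, -0.015, -0.002], [-0.054, -0.016, -0.002], [-0.054, -0.017, -0.002], [-0.054, -0.018, -0.002]] spin -0.236
```

{"fn": "apply_moves", "kwargs": {"steps": [{"travel": [-0.058, -0.014, -0.002], "spin": -0.25}, {"travel": [-0.058, -0.015, -0.002], "spin": -0.25}, {"travel": [-0.058, -0.016, -0.002], "spin": -0.25}, {"travel": [-0.057, -0.017, -0.002], "spin": -0.25}, {"travel": [-0.057, -0.018, -0.002], "spin": -0.25}, {"travel": [-0.057, -0.019, -0.002], "spin": -0.25}]}}

```text
time: 8.17
tool_pos: [0.5132, -0.0767, 0.3067]
eef_rot: [[-0.346, 0.938, -0.003], [0.938, 0.346, 0.001], [0.002, -0.002, -1.0]]
ft_force: [-2.4, 3.9, -3.0]
finger_gap: 0.0
grip_force: 2.2
```

```bash
python3 - <<'E'
from step import *
p=est(.285); dplate(p)
plan(p,.066,5,.13,(5,7,9))
E
```

```text
8.1667 [ 0.5132 -0.0767  0.3067] yaw 110.25 ft tool [ 4.44 -0.9   3.03]
phi [0.29] pts 373 d 0.0306 F 4.16 then 3.76 off radial/tip z [-0.2501  0.0765]
dplate 0.028 50
phic 0.2961
G 5 at start [0.3025 0.029  0.0599] d range 0.0284 0.0341 end [0.4106 0.0341 0.0706] tail [0.424  0.0311 0.0685]
G 7 at start [0.3032 0.0289 0.0651] d range 0.0282 0.0317 end [0.4203 0.0317 0.0756] tail [0.4347 0.0285 0.0735]
G 9 at start [0.304  0.0287 0.0704] d range 0.0258 0.0294 end [0.4303 0.0293 0.0809] tail [0.4457 0.0258 0.0787]
rows [[-0.066, -0.015, 0.001], [-0.066, -0.017, 0.001], [-0.065, -0.019, 0.001], [-0.065, -0.02, 0.001], [-0.064, -0.022, 0.001]] spin -0.288
```

{"fn": "apply_moves", "kwargs": {"steps": [{"travel": [-0.072, -0.017, 0.001], "spin": -0.31}, {"travel": [-0.072, -0.018, 0.001], "spin": -0.31}, {"travel": [-0.071, -0.02, 0.001], "spin": -0.31}, {"travel": [-0.071, -0.022, 0.001], "spin": -0.31}, {"travel": [-0.07, -0.024, 0.001], "spin": -0.31}]}}

```text
time: 8.63
tool_pos: [0.5182, -0.1133, 0.3064]
eef_rot: [[-0.469, 0.883, -0.002], [0.883, 0.469, 0.001], [0.002, -0.002, -1.0]]
ft_force: [-1.1, 5.1, -3.0]
finger_gap: -0.0003
grip_force: 2.1
```

```bash
python3 - <<'E'
from step import *
p=est(.43); dplate(p)
plan(p,.077,5,.16,(6.5,8,9.5))
E
```

```text
8.6333 [ 0.5182 -0.1133  0.3064] yaw 117.99 ft tool [5.06 1.44 2.97]
phi [0.4321] pts 365 d 0.0305 F 4.66 then 3.0 off radial/tip z [-0.2494  0.077 ]
dplate 0.0276 50
phic 0.4384
G 6.5 at start [0.447  0.0286 0.0724] d range 0.0279 0.0349 end [0.5797 0.0349 0.0873] tail [0.5963 0.0312 0.0849]
G 8 at start [0.4478 0.0284 0.0781] d range 0.0277 0.0324 end [0.5899 0.0324 0.0924] tail [0.6075 0.0284 0.0899]
G 9.5 at start [0.4486 0.0283 0.0839] d range 0.0256 0.0299 end [0.6004 0.0298 0.0978] tail [0.619  0.0256 0.0952]
rows [[-0.082, -0.019, 0.006], [-0.081, -0.022, 0.006], [-0.08, -0.024, 0.006], [-0.079, -0.027, 0.006], [-0.079, -0.029, 0.006]] spin -0.364
```

{"fn": "apply_moves", "kwargs": {"steps": [{"travel": [-0.087, -0.02, 0.006], "spin": -0.38}, {"travel": [-0.086, -0.023, 0.006], "spin": -0.38}, {"travel": [-0.085, -0.025, 0.006], "spin": -0.38}, {"travel": [-0.083, -0.028, 0.006], "spin": -0.38}, {"travel": [-0.083, -0.03, 0.006], "spin": -0.38}]}}

```text
time: 9.1
tool_pos: [0.5301, -0.1558, 0.3038]
eef_rot: [[-0.609, 0.793, -0.001], [0.793, 0.609, 0.001], [0.002, -0.0, -1.0]]
ft_force: [-0.2, 5.3, -0.6]
finger_gap: -0.0001
grip_force: 2.1
```

```bash
python3 - <<'E'
from step import *
p=est(.6); dplate(p)
plan(p,.094,4,.16,(6.5,8.5,10))
E
```

```text
9.1 [ 0.5301 -0.1558  0.3038] yaw 127.49 ft tool [4.33 3.1  0.6 ]
phi [0.6012] pts 364 d 0.0305 F 4.18 then 2.89 off radial/tip z [-0.2491  0.0771]
dplate 0.0272 48
phic 0.6086
G 6.5 at start [0.6186 0.0283 0.0825] d range 0.0275 0.0377 end [0.7386 0.0377 0.0993] tail [0.7575 0.0332 0.0968]
G 8.5 at start [0.6201 0.0281 0.0928] d range 0.0271 0.034 end [0.7535 0.034  0.1082] tail [0.7741 0.029  0.1055]
G 10 at start [0.6211 0.0279 0.1005] d range 0.0259 0.0312 end [0.7649 0.0312 0.1151] tail [0.7868 0.0259 0.1122]
rows [[-0.101, -0.024, 0.014], [-0.1, -0.029, 0.014], [-0.099, -0.033, 0.014], [-0.098, -0.037, 0.014]] spin -0.463
```

{"fn": "apply_moves", "kwargs": {"steps": [{"travel": [-0.102, -0.024, 0.014], "spin": -0.46}, {"travel": [-0.101, -0.029, 0.014], "spin": -0.46}, {"travel": [-0.1, -0.033, 0.014], "spin": -0.46}, {"travel": [-0.099, -0.037, 0.014], "spin": -0.46}]}}

```text
time: 9.48
tool_pos: [0.5475, -0.1942, 0.2988]
eef_rot: [[-0.728, 0.686, -0.0], [0.686, 0.728, 0.0], [0.001, 0.0, -1.0]]
ft_force: [-0.4, 5.0, 0.6]
finger_gap: 0.0002
grip_force: 2.1
```

```bash
python3 - <<'E'
from step import *
p=est(.755); dplate(p)
plan(p,.108,5,.22,(7,8.5,10))
E
```

```text
9.4833 [ 0.5475 -0.1942  0.2988] yaw 136.68 ft tool [ 3.76  3.34 -0.57]
phi [0.7617] pts 373 d 0.0309 F 3.81 then 2.36 off radial/tip z [-0.2492  0.0766]
dplate 0.0278 51
phic 0.7713
G 7 at start [0.7817 0.0284 0.0946] d range 0.0274 0.0393 end [0.9555 0.0393 0.1152] tail [0.9774 0.0344 0.1119]
G 8.5 at start [0.783  0.0281 0.1039] d range 0.0271 0.0354 end [0.9713 0.0354 0.1224] tail [0.9946 0.0301 0.1188]
G 10 at start [0.7843 0.0279 0.1133] d range 0.0258 0.0314 end [0.9874 0.0314 0.1298] tail [1.0121 0.0258 0.1259]
rows [[-0.111, -0.023, 0.02], [-0.11, -0.028, 0.02], [-0.109, -0.033, 0.02], [-0.107, -0.038, 0.02], [-0.106, -0.042, 0.02]] spin -0.517
```

{"fn": "apply_moves", "kwargs": {"steps": [{"travel": [-0.111, -0.023, 0.02], "spin": -0.52}, {"travel": [-0.11, -0.028, 0.02], "spin": -0.52}, {"travel": [-0.109, -0.033, 0.02], "spin": -0.52}, {"travel": [-0.107, -0.038, 0.02], "spin": -0.52}, {"travel": [-0.106, -0.042, 0.02], "spin": -0.52}, {"travel": [-0.054, -0.018, 0.012], "spin": -0.26}, {"travel": [-0.054, -0.018, 0.012], "spin": -0.26}, {"travel": [-0.054, -0.019, 0.012], "spin": -0.26}, {"travel": [-0.053, -0.02, 0.012], "spin": -0.26}, {"travel": [-0.053, -0.02, 0.012], "spin": -0.26}]}}

```text
time: 10.37
tool_pos: [0.5998, -0.2616, 0.2828]
eef_rot: [[-0.915, 0.402, 0.0], [0.402, 0.915, 0.001], [0.0, 0.001, -1.0]]
ft_force: [-1.7, 2.8, 0.2]
finger_gap: 0.0002
grip_force: 1.9
```

```bash
python3 - <<'E'
from step import *
p=est(1.09,("top","scene")); dplate(p); dplate(1.1)
print("d at 1.1:",dest(tp,1.1),"to ideal",toolR(yw).T@(pose(1.1)[0]-tp))
import cv2
f=pickle.load(open("last.pkl","rb"));cv2.imwrite("pics/r2.png",cv2.resize(f["image"][120:300,120:320],None,fx=3,fy=3,interpolation=2))
E
```

```text
10.3667 [ 0.5998 -0.2616  0.2828] yaw 156.27 ft tool [ 2.65  1.93 -0.16]
phi [1.0927 1.102 ] pts 382 d 0.0311 F 2.62 then 3.4 off radial/tip z [-0.2496  0.0753]
dplate 0.0283 51
dplate 0.0265 52
d at 1.1: 0.029315128295212083 to ideal [-0.00062427 -0.00064652  0.00030112]
```

View pics/r2.png

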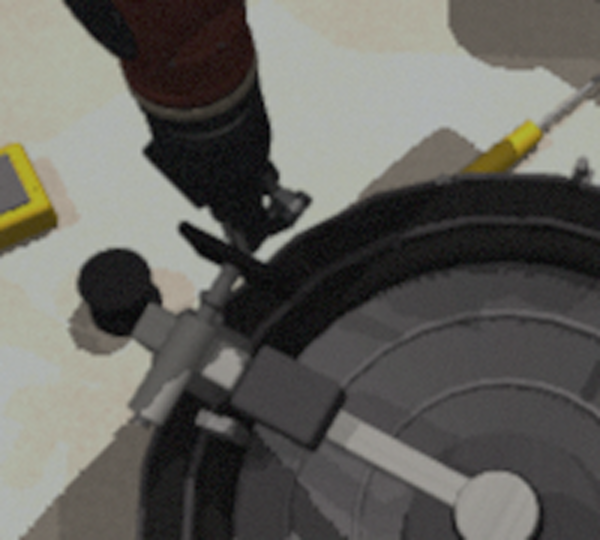

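The roller is at the end stop, with the spool clear at crop (115,290) and the second ring visible near (212,300), so d ≈ 0.028. I'll hold with a small nudge.

{"fn": "apply_moves", "kwargs": {"steps": [{"travel": [-0.015, 0, 0.004], "spin": 0}, {"travel": [0, 0, 0], "spin": 0}, {"travel": [0, 0, 0], "spin": 0}, {"travel": [0, 0, 0], "spin": 0}, {"travel": [0, 0, 0], "spin": 0}, {"travel": [0, 0, 0], "spin": 0}, {"travel": [0, 0, 0], "spin": 0}, {"travel": [0, 0, 0], "spin": 0}, {"travel": [0, 0, 0], "spin": 0}, {"travel": [0, 0, 0], "spin": 0}]}}

```text
time: 11.3
tool_pos: [0.6008, -0.2625, 0.2823]
eef_rot: [[-0.915, 0.404, -0.0], [0.404, 0.915, 0.0], [0.0, 0.0, -1.0]]
ft_force: [-3.2, 3.0, -0.8]
finger_gap: 0.0001
grip_force: 2.0
```

{"fn": "apply_moves", "kwargs": {"steps": [{"travel": [0, 0, 0], "spin": 0}, {"travel": [0, 0, 0], "spin": 0}, {"travel": [0, 0, 0], "spin": 0}, {"travel": [0, 0, 0], "spin": 0}, {"travel": [0, 0, 0], "spin": 0}, {"travel": [0, 0, 0], "spin": 0}, {"travel": [0, 0, 0], "spin": 0}, {"travel": [0, 0, 0], "spin": 0}, {"travel": [0, 0, 0], "spin": 0}, {"travel": [0, 0, 0], "spin": 0}]}}

```text
time: 12.13
tool_pos: [0.6008, -0.2625, 0.2824]
eef_rot: [[-0.915, 0.404, 0.0], [0.404, 0.915, 0.0], [0.0, 0.0, -1.0]]
ft_force: [-3.6, 2.6, -2.3]
finger_gap: -0.0002
grip_force: 2.0
```

{"fn": "apply_moves", "kwargs": {"steps": [{"travel": [0, 0, 0], "spin": 0}, {"travel": [0, 0, 0], "spin": 0}, {"travel": [0, 0, 0], "spin": 0}, {"travel": [0, 0, 0], "spin": 0}, {"travel": [0, 0, 0], "spin": 0}, {"travel": [0, 0, 0], "spin": 0}, {"travel": [0, 0, 0], "spin": 0}, {"travel": [0, 0, 0], "spin": 0}, {"travel": [0, 0, 0], "spin": 0}, {"travel": [0, 0, 0], "spin": 0}]}}

```text
time: 12.97
tool_pos: [0.6008, -0.2626, 0.2824]
eef_rot: [[-0.915, 0.404, 0.0], [0.404, 0.915, 0.0], [-0.0, 0.0, -1.0]]
ft_force: [-3.7, 2.1, -1.5]
finger_gap: -0.0001
grip_force: 2.0
```

{"fn": "apply_moves", "kwargs": {"steps": [{"travel": [0, 0, 0], "spin": 0}, {"travel": [0, 0, 0], "spin": 0}, {"travel": [0, 0, 0], "spin": 0}, {"travel": [0, 0, 0], "spin": 0}, {"travel": [0, 0, 0], "spin": 0}, {"travel": [0, 0, 0], "spin": 0}, {"travel": [0, 0, 0], "spin": 0}, {"travel": [0, 0, 0], "spin": 0}, {"travel": [0, 0, 0], "spin": 0}, {"travel": [0, 0, 0], "spin": 0}]}}

```text
time: 13.8
tool_pos: [0.6008, -0.2626, 0.2824]
eef_rot: [[-0.915, 0.404, 0.0], [0.404, 0.915, 0.0], [0.0, 0.0, -1.0]]
ft_force: [-3.7, 2.1, -0.1]
finger_gap: -0.0001
grip_force: 2.0
```

{"fn": "apply_moves", "kwargs": {"steps": [{"travel": [0, 0, 0], "spin": 0}, {"travel": [0, 0, 0], "spin": 0}, {"travel": [0, 0, 0], "spin": 0}, {"travel": [0.06, 0, -0.01], "spin": 0}, {"travel": [0.08, 0, -0.02], "spin": 0}, {"travel": [0.1, 0, -0.02], "spin": 0}, {"travel": [0.15, 0, -0.02], "spin": 0}, {"travel": [0.2, 0, -0.1], "spin": 0}, {"travel": [0.2, 0, -0.2], "spin": 0}, {"travel": [0.1, 0, -0.2], "spin": 0}]}}

```text
time: 14.63
tool_pos: [0.5181, -0.226, 0.3405]
eef_rot: [[-0.915, 0.404, 0.001], [0.404, 0.915, -0.001], [-0.001, -0.0, -1.0]]
ft_force: [-0.0, -0.3, 0.4]
finger_gap: 0.0001
grip_force: 0.0
```

{"fn": "apply_moves", "kwargs": {"steps": [{"travel": [0, 0, -0.2], "spin": 0}, {"travel": [0, 0, 0], "spin": 0}, {"travel": [0, 0, 0], "spin": 0}, {"travel": [0, 0, 0], "spin": 0}, {"travel": [0, 0, 0], "spin": 0}, {"travel": [0, 0, 0], "spin": 0}]}}

```text
time: 15.13
tool_pos: [0.5193, -0.2266, 0.3582]
eef_rot: [[-0.915, 0.404, -0.001], [0.404, 0.915, 0.001], [0.001, 0.0, -1.0]]
ft_force: [0.1, -0.4, -0.5]
finger_gap: -0.0
grip_force: 0.0
```

```bash
python3 - <<'E'
from step import *
p=est(1.09,("top","scene")); dplate(1.1)
f=pickle.load(open("last.pkl","rb"))
W,_=cloud(f); print(W[228,489],W[211,159])
import cv2
cv2.imwrite("pics/r3.png",f["image"])
E
```

```text
15.1333 [ 0.5193 -0.2266  0.3582] yaw 156.17 ft tool [-0.21 -0.32  0.46]
phi [1.093  1.1036] pts 374 d -0.0734 F -0.33 then -0.08 off radial/tip z [-0.2579  0.1244]
dplate 0.0006 55
[0.5233686  0.39881176 0.13081196] [ 0.50532556 -0.42982464  0.05301452]
```

View pics/r3.png

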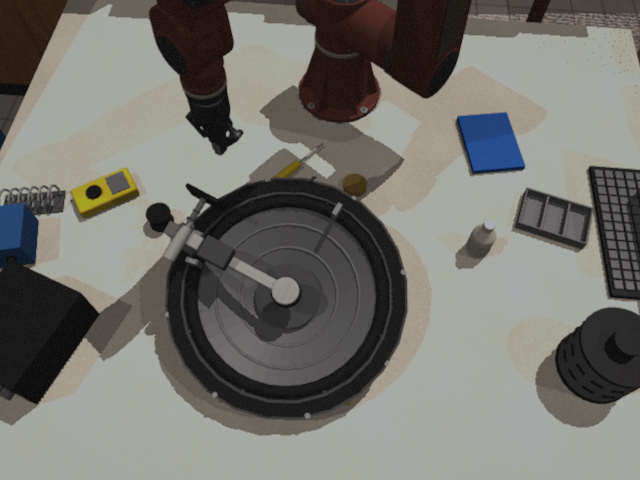

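The roller is at the stop around (180,240), the pad is free at (200,192), and the gripper is clear at (220,130). The bottle at (482,238) and spool at (159,216) haven't moved. Handing in.

```bash
python3 -c "
from plant import env
print(env.sign_off())"
```

```text
the job is handed in; nothing more can be done
None
```

The job is handed in: the roller sits at the end stop (about 1.10 rad) with the pad free and the gripper clear; the pad measured 27–33 mm pressed in at every check between the pins and was held about 3.7 s at the stop; the bottle and spool did not move (the hand-in gave no verdict).

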